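Raise the carry handle of the red-capped bottle caddy

TASK

Two bottle caddies stand on the bench with their blue-gripped carry handles folded down. Swing the handle of the caddy with the red-capped bottles all the way up until it snaps into its upright detent, and let go of it there. Leave that caddy standing where it is, and leave the caddy with the black-capped bottles and its handle alone.

Things in the scene. Friction and masses are not known exactly. Their poses are not given: they have to be found in the camera images.
- caddy_red: Grey caddy, tray 96 (x) by 56 (y), 35 mm high, on a 98 by 100 mm weighted foot plate, with two white bottles in a row along x, 68 mm high, 34 mm wide, with red caps and a violet band, tops at 75 mm. Loose, 3 kg. Origin: centre of its underside, z up. Its end plates (x = +-50 mm) carry the handle's hinge: axis along x through (0, 0, 75 mm). Handle folds to +y. The caddies differ only in their bottles.
- handle_red (a joint): U-shaped carry handle of the red-capped caddy, angle above level, rad: 0 folded (towards caddy +y), pi/2 upright at its stop. Pinch lightly (it turns in the fingers): blue round grip, 12 mm thick, 72 mm long, along caddy x, centred at caddy (0, 100 cos, 75 + 100 sin) mm. Falls back if let go early; needs about 2 N, most near 1.1 rad; past about 1.35 rad the spring detent pulls it upright and holds it.
- caddy_black: Grey caddy, tray 96 (x) by 56 (y), 35 mm high, on a 98 by 100 mm weighted foot plate, with two white bottles in a row along x, 85 mm high, 40 mm wide, with black caps and a dark red band, tops at 92 mm. Loose, 3 kg. Origin: centre of its underside, z up. Its end plates (x = +-50 mm) carry the handle's hinge: axis along x through (0, 0, 75 mm). Handle folds to +y. The caddies differ only in their bottles.
- handle_black (a joint): U-shaped carry handle of the black-capped caddy, angle above level, rad: 0 folded (towards caddy +y), pi/2 upright at its stop. Same size, place and behaviour on its caddy as the other handle; to be left folded.

How it is judged:
At the end, for the whole second after the job is handed in: The handle of the red-capped caddy stands in its upright detent, within 10 degrees of upright, at rest; that caddy stands level within 6 degrees, at rest, and within 40 mm of where it was; the black-capped caddy is within 30 mm of where it was, with its handle still folded (below 0.5 rad) (value of joint handle_red above 1.39 rad and velocity of joint handle_red below 0.1 rad/s and distance of caddy_red from where it was at the start of the episode below 0.04 m and angle between caddy_red's own z axis and vertical below 0.1 rad and linear speed of caddy_red below 0.02 m/s and distance of caddy_black from where it was at the start of the episode below 0.03 m and value of joint handle_black below 0.5 rad); the robot touches nothing.
It fails at once if the black-capped caddy's handle is raised (beyond 0.5 rad) (value of joint handle_black above 0.5 rad).
It fails at once if the black-capped caddy is moved more than 30 mm (distance of caddy_black from where it was at the start of the episode above 0.03 m).
It fails at once if the red-capped caddy is lifted or pushed more than 40 mm, or tipped beyond 20 degrees (distance of caddy_red from where it was at the start of the episode above 0.04 m or angle between caddy_red's own z axis and vertical above 0.35 rad).
It also fails if it takes over 35 s, if anything falls off the work surface, if the arm or the gripper's body presses on something with over 40 N, if the wrist force passes 120 N, or if a joint passes its speed limit or range.

ROBOT

A 6-joint arm with a two-finger parallel gripper is mounted at the origin on the work surface; the furniture and walls round the work are solid. World frame = base frame: x ahead of the robot, y to its left, z up, the work surface at z = 0. Lengths are in m, angles in rad, forces in N, time in s.
With the tool pointing down it reaches from about 0.375 to 0.9 m from the base axis. Payload 3.1 kg.
Tool frame: the origin (TCP) lies at the very end of the fingers, on their centre line; the grasp point (between the pads) lies 19 mm behind it; z points along the fingers, y is the line along which they close (so a half turn about z gives the same grasp; the last joint's range is limited). The gripper opens to 85 mm and grips with 20 to 120 N. Pads are 22 mm wide; open, the fingers measure 114 mm over their backs; the gripper's body (76 mm by 85 mm) begins 54 mm behind the grasp point. The pads swing forward as they close: fully open they stand 13 mm farther back than shut.
Start: joints at [-1.482, 0.527, 1.433, -0, 1.181, -0.178], TCP at [0.165, -0.603, 0.206] pointing down, gripper open.
Joint ranges: [-3.08, 3.08], [-0.75, 2.2], [0.22, 2.44], [-1.43, 4.57], [0, 2.65], [-2.85, 2.85]. Speed limits (rad/s): [2.79, 2.79, 3.14, 3.14, 3.14, 3.14].

INTERFACE

Orientations are given as a unit quaternion [x, y, z, w].
In Python, from station import manip gives the robot as it stands.
- The arm moves only by the shell command python3 -m handwheel 'ROWS' [FORCE]. ROWS is JSON, a list of rows, each a list of 7 numbers: the shift along the world's x, y, z in mm, then the turn, a rotation vector about the world's x, y, z in degrees, then the opening, from 0 (shut) to 1 (fully open). A call has exactly 10 rows; each row shifts and turns the commanded pose from where the row before left it; what a row does not reach is not made up. A row lasts 1/8 s, in which the tool goes at most 62.5 mm and 10.7 degrees, less where a joint would pass 70% of its speed; a pose out of reach is approached as far as the arm can. A call is refused whole if a number of a shift passes 62.5 or a number of a turn 10.7, either way. A call with a gripper value outside its range is refused whole. The fingers move at their own pace and stop on an object; FORCE is the grip in N (left out, the last holds). Time passes only in rows, so rows that do not move let the fingers close, or fill a call up. It gives the time, the measured TCP pose, the force, the opening and the grip force at its end, in the units of the state.
- manip.sense(): the state, without advancing time (a new reading comes with each control period).
- manip.snapshot(name): name is "side" or "top" or "wrist"; returns the picture (480x640x3 uint8, red, green, blue); there is no depth.
- manip.get_calibration(name): a dict with "K" (3x3 intrinsics, pixels), "rvec" (rotation vector, rad) and "tvec" (3), from world to camera coordinates, as OpenCV has them. Camera axes: x right, y down, z forward; pixel columns grow to the right and rows downward; lengths in m; the calibration is good to about 2 mm. A picture is of the moment at which its call begins: read the wrist's pose just before it. get_calibration takes no time and is no camera call; for the wrist camera it gives the pose at the moment of the call.
- manip.sign_off(): hands the job in; it is judged then, once.
The state is a dict: "t": time; "q": joint angles; "qd": joint speeds; "tau": joint torques, N m; "tcp_pos": TCP position; "tool_rot": TCP orientation; "force": force on the tool from outside, world axes, zero at the start; "ft_torque": the same for the moment, N m; "finger_gap": opening from 0.0 (shut) to 1.0 (fully open); "gripper_force": force on a finger pad.
Only numpy, scipy, OpenCV 4.12 (cv2) and the standard library are available. Lean on these libraries where they do the work, as an engineer would, in place of code of your own. Each camera call takes 0.05 s, during which the arm holds its last target. There are 200 camera calls.

## Working session

There is one attempt and no reset: what is moved stays moved. The work goes in short steps, Python scripts to look and compute and a shell command to move; the robot and the scene stay as the last step left them, time stands still between calls to the robot, and variables do not carry over. Pictures are saved under pics/ and viewed, at most 10 in all, crops included, and the job is handed in when it is done.

```bash
mkdir -p pics; python3 - <<'E'
from station import manip
import cv2,numpy as np
for n in("top","side"):
    im=manip.snapshot(n);cv2.imwrite(f"pics/{n}0.png",im[:,:,::-1])
    c=manip.get_calibration(n);R=cv2.Rodrigues(np.array(c["rvec"]))[0];print(n,-R.T@np.array(c["tvec"]).ravel(),R[2])
s=manip.sense();print(s["t"],s["tcp_pos"],s["tool_rot"],s["force"],s["finger_gap"])
E
```

```text
top [ 0.42439468 -0.01543998  1.03384689] [ 0.06336765  0.00836663 -0.99795518]
side [0.2147324  0.81725836 0.74464089] [ 0.2667396  -0.74003797 -0.61740893]
0.1 [ 0.1653715  -0.60201841  0.2049454 ] [ 9.91048018e-01  1.33502356e-01  5.75275427e-05 -9.71196944e-04] [ 0.5110167  -0.5925086   0.65587772] 1.0035189745279791
```

View pics/top0.png

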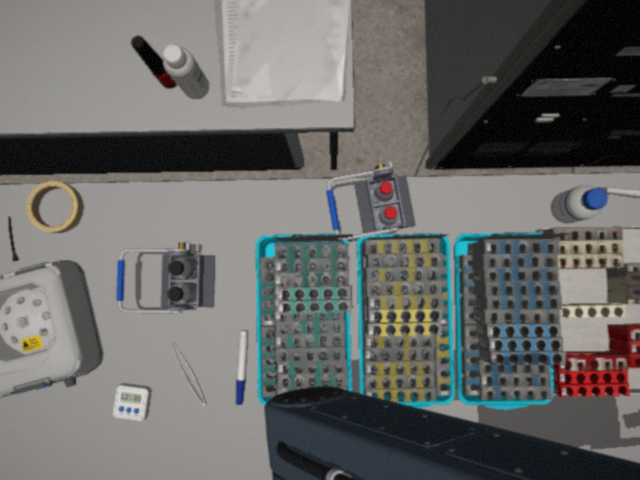

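View pics/side0.png

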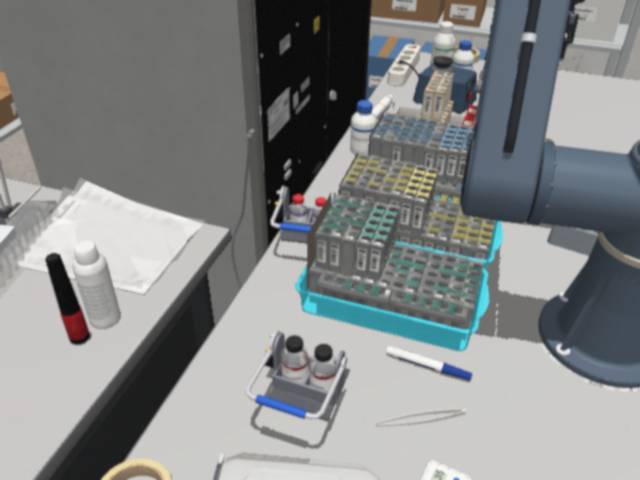

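Top: red-capped caddy with caps at about (386,188) and (390,213), blue grip at (333,210) on the +y side. Black caddy is at about (180,280), well away. Green and yellow racks start near row 237, just robot-side of the red caddy. Side: red caps at (298,200) and (321,203), grip at (296,228).

```bash
cat >h.py <<'E'
import cv2,numpy as np
def cam(c):
    R=cv2.Rodrigues(np.array(c["rvec"]))[0];return np.array(c["K"]),R,np.array(c["tvec"]).ravel()
def ray(c,p):
    K,R,t=cam(c);d=R.T@np.linalg.inv(K)@np.array([p[0],p[1],1.]);return -R.T@t,d
def plane(c,p,z):
    o,d=ray(c,p);return o+d*(z-o[2])/d[2]
def tri(c1,p1,c2,p2):
    a,d=ray(c1,p1);b,e=ray(c2,p2)
    s=np.linalg.lstsq(np.c_[d,-e],b-a,rcond=None)[0];P,Q=a+d*s[0],b+e*s[1];return (P+Q)/2,np.linalg.norm(P-Q)
def blobs(im,kind,roi,mn=15):
    h=cv2.cvtColor(im,cv2.COLOR_RGB2HSV)
    m=cv2.inRange(h,(108,150,60),(128,255,255)) if kind=="blue" else cv2.inRange(h,(0,130,90),(8,255,255))|cv2.inRange(h,(172,130,90),(180,255,255))
    k=np.zeros_like(m);x0,y0,x1,y1=roi;k[y0:y1,x0:x1]=255;m&=k
    out=[]
    for c in cv2.findContours(m,cv2.RETR_EXTERNAL,cv2.CHAIN_APPROX_NONE)[0]:
        if cv2.contourArea(c)>=mn: out.append((cv2.contourArea(c),cv2.minAreaRect(c)))
    return sorted(out,key=lambda o:-o[0])
def ends(r):
    b=cv2.boxPoints(r);e=sorted([(np.linalg.norm(b[i]-b[(i+1)%4]),i) for i in range(4)])[:2]
    return [(b[i]+b[(i+1)%4])/2 for _,i in e]
E
python3 - <<'E'
from station import manip
from h import *
I={n:cv2.imread(f"pics/{n}0.png")[:,:,::-1].copy() for n in("top","side")}
C={n:manip.get_calibration(n) for n in I}
bt=blobs(I["top"],"blue",(315,175,350,240));bs=blobs(I["side"],"blue",(265,210,325,245))
print(bt,bs)
for e in ends(bt[0][1]):print("grip end top@75",plane(C["top"],e,.075).round(4))
print("centre",plane(C["top"],bt[0][1][0],.075).round(4),"tri",tri(C["top"],bt[0][1][0],C["side"],bs[0][1][0]))
rt=blobs(I["top"],"red",(365,175,410,235));rs=blobs(I["side"],"red",(280,190,335,215),8)
for a,r in rt:print("cap",a,r[0],plane(C["top"],r[0],.075).round(4))
for a,r in rs:print("capside",a,r[0],plane(C["side"],r[0],.07).round(4))
# rack tops: left-top corner of tall green rack in both views (top ~ (350,240)), 
print(tri(C["top"],(271,239),C["side"],(323,196)))
for z in(.03,.06,.09,.12):print("rack edge",z,plane(C["top"],(350,240),z).round(3),plane(C["top"],(268,240),z).round(3),plane(C["side"],(318,212),z).round(3),plane(C["side"],(397,208),z).round(3))
E
python3 -c "
import cv2;a=cv2.imread('pics/top0.png')[150:270,240:420];b=cv2.imread('pics/side0.png')[165:285,260:440]
cv2.imwrite('pics/crop.png',cv2.resize(cv2.vconcat([a,b]),None,fx=2.5,fy=2.5,interpolation=2))"
```

```text
[(160.0, ((332.59197998046875, 209.25599670410156), (38.818145751953125, 5.3665642738342285), 79.69515228271484))] [(130.0, ((294.2129211425781, 227.2940673828125), (29.74171257019043, 6.280123233795166), 9.090276718139648))]
grip end top@75 [ 0.5784 -0.0095  0.075 ]
grip end top@75 [ 0.5104 -0.0206  0.075 ]
centre [ 0.5443 -0.015   0.075 ] tri (array([ 0.54810697, -0.01395985,  0.07334704]), np.float64(0.007460017641280792))
cap 106.0 (385.5, 187.0) [ 0.5822 -0.1093  0.075 ]
cap 101.5 (390.0, 212.5) [ 0.5367 -0.1162  0.075 ]
capside 79.5 (297.0, 198.0) [ 0.5834 -0.109   0.07  ]
capside 53.0 (320.5, 201.5) [ 0.5359 -0.1134  0.07  ]
(array([0.47530423, 0.0758261 , 0.21765958]), np.float64(0.01653035043977622))
rack edge 0.03 [ 0.492 -0.046  0.03 ] [0.495 0.105 0.03 ] [ 0.547 -0.132  0.03 ] [ 0.401 -0.2    0.03 ]
rack edge 0.06 [ 0.49  -0.045  0.06 ] [0.493 0.101 0.06 ] [ 0.533 -0.092  0.06 ] [ 0.393 -0.157  0.06 ]
rack edge 0.09 [ 0.488 -0.044  0.09 ] [0.491 0.098 0.09 ] [ 0.519 -0.052  0.09 ] [ 0.385 -0.115  0.09 ]
rack edge 0.12 [ 0.486 -0.043  0.12 ] [0.489 0.094 0.12 ] [ 0.505 -0.012  0.12 ] [ 0.377 -0.072  0.12 ]
```

View pics/crop.png

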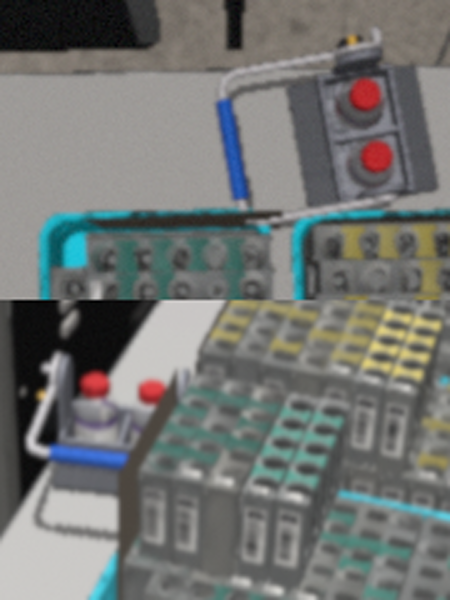

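```bash
python3 - <<'E'
from station import manip
from h import *
C={n:manip.get_calibration(n) for n in("top","side")}
for a,b in(((352,235),(335,194)),((276,238),(316,230)),((276,240),(318,229))):print(tri(C["top"],a,C["side"],b))
s=manip.sense();from scipy.spatial.transform import Rotation as R
r=R.from_quat(s["tool_rot"]).as_matrix();print(r.round(3))
g=np.array([.544,-.0143]);y=np.array([-.158,.987])
for t in (0,.4,.8,1.2,1.57):print(t,(g+y*.1*(np.cos(t)-1)).round(4),.075+.1*np.sin(t)-.019)
E
```

```text
(array([ 0.48963415, -0.04705238,  0.14017795]), np.float64(0.007131686466559013))
(array([0.4839598 , 0.07609738, 0.14929775]), np.float64(0.011923975380309395))
(array([0.4805654 , 0.07587049, 0.15201606]), np.float64(0.011811851971117181))
[[ 0.964  0.265 -0.   ]
 [ 0.265 -0.964  0.002]
 [ 0.    -0.002 -1.   ]]
0 [ 0.544  -0.0143] 0.055999999999999994
0.4 [ 0.5452 -0.0221] 0.09494183423086505
0.8 [ 0.5488 -0.0442] 0.1277356090899523
1.2 [ 0.5541 -0.0772] 0.14920390859672264
1.57 [ 0.5598 -0.1129] 0.1559999682931835
```

```bash
python3 -m handwheel '[[0,0,48,0,0,0,0.6],[0,0,48,0,0,0,0.6],[28,42,0,0,0,-1.6,0.6],[28,42,0,0,0,-1.6,0.6],[28,42,0,0,0,-1.6,0.6],[28,42,0,0,0,-1.5,0.6],[28,42,0,0,0,0,0.6],[28,42,0,0,0,0,0.6],[28,42,0,0,0,0,0.6],[28,42,0,0,0,0,0.6]]' 20 && python3 -m handwheel '[[28,42,0,0,0,0,0.6],[28,42,0,0,0,0,0.6],[28,42,0,0,0,0,0.6],[28,42,0,0,0,0,0.6],[28,42,0,0,0,0,0.6],[24,38,0,0,0,0,0.6],[0,0,-20,0,0,0,0.6],[0,0,-20,0,0,0,0.6],[0,0,0,0,0,0,0.6],[0,0,0,0,0,0,0.6]]'
```

```text
t: 1.35
tcp_pos: [0.3899, -0.265, 0.3015]
tool_rot: [0.997, 0.079, -0.0, -0.0]
force: [0.3, -0.2, 0.1]
finger_gap: 0.599
gripper_force: 0.0
t: 2.6
tcp_pos: [0.5537, -0.0189, 0.2622]
tool_rot: [0.997, 0.079, 0.0, 0.0]
force: [-0.5, -0.8, 1.0]
finger_gap: 0.599
gripper_force: 0.0
```

```bash
python3 - <<'E'
from station import manip
from h import *
c=manip.get_calibration("wrist");im=manip.snapshot("wrist");cv2.imwrite("pics/w1.png",im[:,:,::-1])
for a,r in blobs(im,"blue",(0,0,640,480),200)[:3]:
    print(a,r,plane(c,r[0],.075).round(4),[plane(c,e,.075).round(4) for e in ends(r)])
im=manip.snapshot("side");cv2.imwrite("pics/s1.png",im[:,:,::-1])
E
```

```text
403.0 ((307.5, 217.0), (64.0, 9.0), 90.0) [ 0.5436 -0.0146  0.075 ] [array([ 0.5763, -0.0096,  0.075 ]), array([ 0.5091, -0.02  ,  0.075 ])]
```

View pics/w1.png

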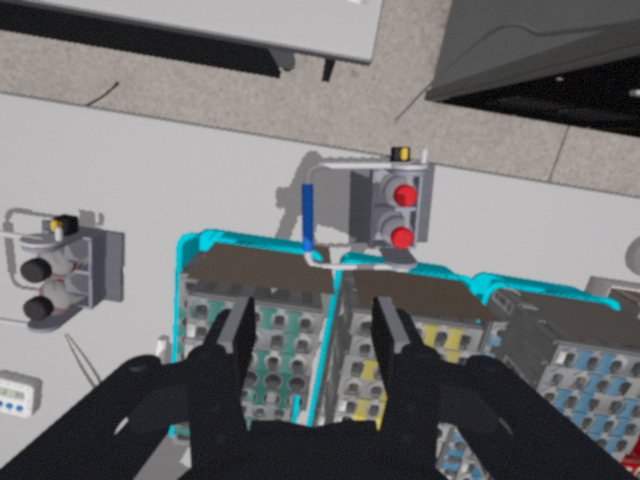

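View pics/s1.png

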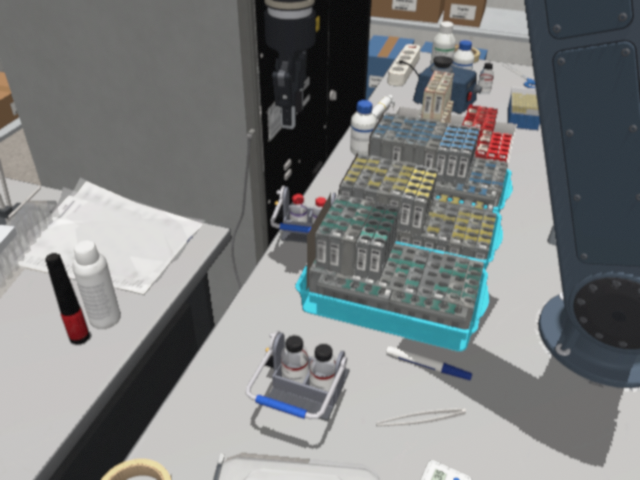

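The wrist view shows the red caddy with its grip at (307,217), giving a centre of (0.5436, -0.0146), which agrees with the top view. I'm descending about 10 mm towards +x of that centre to keep clear of the rack stack.

```bash
python3 -m handwheel '[[0,3,-30,0,0,0,0.6],[0,3,-30,0,0,0,0.6],[0,0,-30,0,0,0,0.6],[0,0,-30,0,0,0,0.6],[0,0,-25,0,0,0,0.6],[0,0,-20,0,0,0,0.6],[0,0,-15,0,0,0,0.6],[0,0,-15,0,0,0,0.6],[0,0,-10,0,0,0,0.6],[0,0,0,0,0,0,0.6]]'
```

```text
t: 3.95
tcp_pos: [0.553, -0.0127, 0.0562]
tool_rot: [0.997, 0.079, -0.001, -0.0]
force: [0.7, -0.1, 1.0]
finger_gap: 0.599
gripper_force: 0.0
```

```bash
python3 -m handwheel '[[0,0,0,0,0,0,0.3],[0,0,0,0,0,0,0.2],[0,0,0,0,0,0,0],[0,0,0,0,0,0,0],[0,0,0,0,0,0,0],[0,0,0,0,0,0,0],[0,0,0,0,0,0,0],[0,0,0,0,0,0,0],[0,0,0,0,0,0,0],[0,0,0,0,0,0,0]]' 20
```

```text
t: 5.2
tcp_pos: [0.5534, -0.0127, 0.0568]
tool_rot: [0.997, 0.079, -0.0, -0.0]
force: [-0.3, 0.4, 0.3]
finger_gap: 0.003
gripper_force: 0.0
```

```bash
python3 - <<'E'
from station import manip
from h import *
im=manip.snapshot("wrist");im2=manip.snapshot("side")
cv2.imwrite("pics/w2.png",np.hstack([cv2.resize(im,(480,360)),cv2.resize(im2[140:260,240:345],(315,360),interpolation=2)])[:,:,::-1])
E
```

```text
(no output)
```

View pics/w2.png

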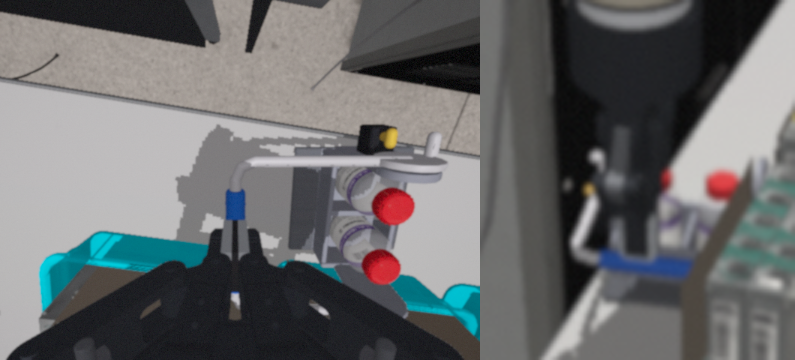

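The fingers are shut (gap 0.003) and the grip is not held. Its blue end is still at about (235,205), next to the fingertips. I'll measure where the bar is relative to the tips.

```bash
python3 - <<'E'
from station import manip
from h import *
from scipy.spatial.transform import Rotation as Ro
cw=manip.get_calibration("wrist");im=manip.snapshot("wrist");cs=manip.get_calibration("side");im2=manip.snapshot("side");ct=manip.get_calibration("top");im3=manip.snapshot("top")
s=manip.sense();T=np.array(s["tcp_pos"]);print(T,s["finger_gap"],s["force"])
h=cv2.cvtColor(im,cv2.COLOR_RGB2HSV)
for n,c,i,roi in(("w",cw,im,(200,150,450,330)),("s",cs,im2,(265,200,330,245)),("t",ct,im3,(315,150,350,240))):
    for a,r in blobs(i,"blue",roi,8):
        print(n,a,r);print([ (e.round(1),plane(c,e,.075).round(4)) for e in ends(r)])
def proj(c,P):
    return cv2.projectPoints(np.array([P]),np.array(c["rvec"]),np.array(c["tvec"]),np.array(c["K"]),None)[0].ravel().round(1)
print("tcp proj w,s,t",proj(cw,T),proj(cs,T),proj(ct,T))
for z in(.055,.065,.075,.085):
  for d in(0,.01): print(z,d,"far grip end",proj(cw,[.5790,-.0090+d,z]),proj(cs,[.5790,-.0090+d,z]))
x=180;crop=im[150:330,200:440]
a=cv2.resize(crop,None,fx=2.2,fy=2.2,interpolation=2);b=cv2.resize(im2[180:260,255:335],(396,396),interpolation=2)
cv2.imwrite("pics/w3.png",np.hstack([a[:396,:404],b])[:,:,::-1])
E
```

```text
[ 0.55341891 -0.01267572  0.05681324] -4.7589904709394804e-05 [ 0.48664026 -0.28205338 -0.69300541]
w 839.0 ((314.0, 273.5), (24.0, 41.0), 0.0)
[(array([314., 253.], dtype=float32), array([ 0.5778, -0.0093,  0.075 ])), (array([314., 294.], dtype=float32), array([ 0.5577, -0.0125,  0.075 ]))]
s 76.5 ((294.6705017089844, 227.64158630371094), (28.434694290161133, 5.3220014572143555), 8.746162414550781)
[(array([280.6, 225.5], dtype=float32), array([ 0.5765, -0.008 ,  0.075 ])), (array([308.7, 229.8], dtype=float32), array([ 0.5235, -0.0133,  0.075 ]))]
tcp proj w,s,t [312.9 285.7] [293.4 234.5] [331.2 205.5]
0.055 0 far grip end [313.8 237.3] [279.9 233.5]
0.055 0.01 far grip end [294.1 234.3] [277.9 236.6]
0.065 0 far grip end [313.8 243.5] [279.7 229.2]
0.065 0.01 far grip end [293.  240.4] [277.7 232.3]
0.075 0 far grip end [313.8 250.4] [279.6 224.9]
0.075 0.01 far grip end [291.8 247.1] [277.5 228. ]
0.085 0 far grip end [313.8 258.3] [279.4 220.5]
0.085 0.01 far grip end [290.4 254.7] [277.3 223.6]
```

View pics/w3.png

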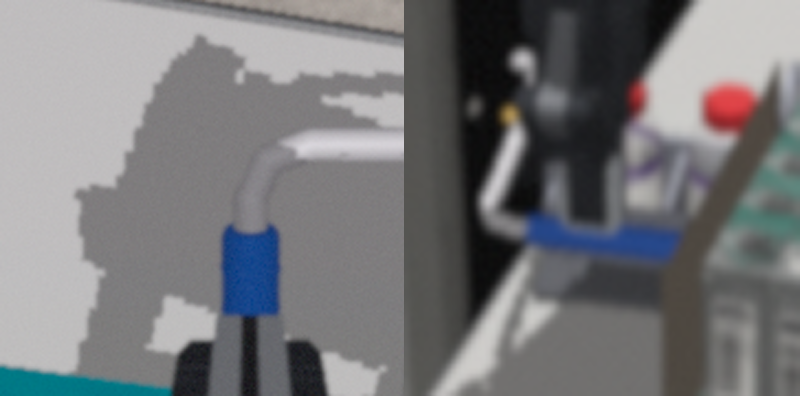

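```bash
python3 -m handwheel '[[0,0,4,0,0,0,0],[0,0,4,0,0,0,0],[0,0,4,0,0,0,0],[0,0,4,0,0,0,0],[0,0,4,0,0,0,0],[0,0,0,0,0,0,0],[0,0,0,0,0,0,0],[0,0,0,0,0,0,0],[0,0,0,0,0,0,0],[0,0,0,0,0,0,0]]'; python3 - <<'E'
from station import manip
from h import *
cw=manip.get_calibration("wrist");im=manip.snapshot("wrist");cs=manip.get_calibration("side");im2=manip.snapshot("side")
for n,c,i,roi in(("w",cw,im,(200,150,450,330)),("s",cs,im2,(265,190,330,245))):
    for a,r in blobs(i,"blue",roi,8): print(n,a,[(e.round(1),plane(c,e,.075).round(4),plane(c,e,.095).round(4)) for e in ends(r)])
a=cv2.resize(im[150:330,200:440],None,fx=2.2,fy=2.2,interpolation=2);b=cv2.resize(im2[180:260,255:335],(396,396),interpolation=2)
cv2.imwrite("pics/w4.png",np.hstack([a[:396,:404],b])[:,:,::-1])
E
```

```text
t: 6.7
tcp_pos: [0.5533, -0.0127, 0.0767]
tool_rot: [0.997, 0.079, -0.0, -0.0]
force: [-0.3, -0.4, 0.3]
finger_gap: 0.0
gripper_force: 0.0
w 1010.0 [(array([313.5, 240. ], dtype=float32), array([ 0.5776, -0.0091,  0.075 ]), array([ 0.5838, -0.0081,  0.095 ])), (array([313.5, 294. ], dtype=float32), array([ 0.5479, -0.0138,  0.075 ]), array([ 0.5576, -0.0123,  0.095 ]))]
s 106.5 [(array([280.6, 225.5], dtype=float32), array([ 0.5765, -0.008 ,  0.075 ]), array([0.5657, 0.0167, 0.095 ])), (array([308.7, 229.8], dtype=float32), array([ 0.5235, -0.0133,  0.075 ]), array([0.5142, 0.0115, 0.095 ]))]
```

View pics/w4.png

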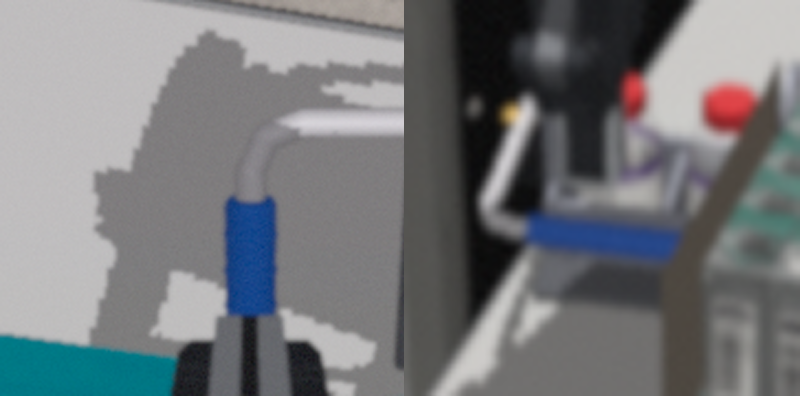

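The handle did not move, and the visible tips end well behind the reported TCP, so the fingers shut above the bar. I'll work out how far behind.

```bash
python3 - <<'E'
from station import manip
from h import *
cw=manip.get_calibration("wrist");cs=manip.get_calibration("side");T=np.array(manip.sense()["tcp_pos"])
def proj(c,P): return cv2.projectPoints(np.array([P]),np.array(c["rvec"]),np.array(c["tvec"]),np.array(c["K"]),None)[0].ravel().round(1)
for b in(0,.01,.015,.02,.025,.03):
    for f in (0,.011): print(b,f,"wrist",proj(cw,T+[f,.16*f,b]),"side",proj(cs,T+[f,.16*f+.006,b]))
E
```

```text
0 0 wrist [313.  285.7] side [292.1 227.7]
0 0.011 wrist [313.  265.8] side [286.1 227. ]
0.01 0 wrist [313.  294.3] side [291.9 223.3]
0.01 0.011 wrist [313.  273.5] side [285.9 222.6]
0.015 0 wrist [312.9 299. ] side [291.9 221.1]
0.015 0.011 wrist [312.9 277.6] side [285.9 220.4]
0.02 0 wrist [312.9 303.9] side [291.8 218.8]
0.02 0.011 wrist [312.9 282.1] side [285.8 218.1]
0.025 0 wrist [312.9 309.1] side [291.8 216.6]
0.025 0.011 wrist [312.9 286.7] side [285.7 215.9]
0.03 0 wrist [312.9 314.6] side [291.7 214.3]
0.03 0.011 wrist [312.9 291.7] side [285.7 213.6]
```

```bash
python3 -m handwheel '[[0,0,5,0,0,0,0.6],[0,0,0,0,0,0,0.6],[0,0,0,0,0,0,0.6],[0,0,-12,0,0,0,0.6],[0,0,-12,0,0,0,0.6],[0,0,-12,0,0,0,0.6],[0,0,-10,0,0,0,0.6],[0,0,-7,0,0,0,0.6],[0,0,0,0,0,0,0.6],[0,0,0,0,0,0,0.4]]' && python3 -m handwheel '[[0,0,0,0,0,0,0.2],[0,0,0,0,0,0,0],[0,0,0,0,0,0,0],[0,0,0,0,0,0,0],[0,0,0,0,0,0,0],[0,0,0,0,0,0,0],[0,0,0,0,0,0,0],[0,0,0,0,0,0,0],[0,0,0,0,0,0,0],[0,0,0,0,0,0,0]]' 20
```

```text
t: 8.05
tcp_pos: [0.5537, -0.0127, 0.029]
tool_rot: [0.997, 0.079, 0.0, 0.0]
force: [-0.9, -0.5, 0.0]
finger_gap: 0.413
gripper_force: 0.0
t: 9.3
tcp_pos: [0.5538, -0.0128, 0.029]
tool_rot: [0.997, 0.079, 0.0, 0.0]
force: [-0.1, -1.9, 5.4]
finger_gap: 0.132
gripper_force: 19.8
```

Gripped: gap 0.132 is about 11 mm, with 20 N on the pads. Next is the first half of the arc.

```bash
python3 -m handwheel '[[0,-0.3,7.9,0,0,0,0],[0.2,-0.9,7.8,0,0,0,0],[0.2,-1.5,7.7,0,0,0,0],[0.3,-2.1,7.6,0,0,0,0],[0.4,-2.7,7.4,0,0,0,0],[0.5,-3.3,7.1,0,0,0,0],[0.6,-3.8,6.9,0,0,0,0],[0.7,-4.3,6.5,0,0,0,0],[0.8,-4.8,6.2,0,0,0,0],[0.8,-5.3,5.8,0,0,0,0]]' 20
```

```text
t: 10.55
tcp_pos: [0.5577, -0.039, 0.101]
tool_rot: [0.997, 0.078, 0.0, -0.002]
force: [2.0, 10.1, 6.2]
finger_gap: 0.126
gripper_force: 19.6
```

```bash
python3 -m handwheel '[[0,2,1,0,0,0,0],[0,0,0,0,0,0,0],[0.9,-5.7,5.3,0,0,0,0],[1,-6.1,4.9,0,0,0,0],[1,-6.5,4.4,0,0,0,0],[1.1,-6.7,3.8,0,0,0,0],[1.1,-7,3.3,0,0,0,0],[1.2,-7.2,2.7,0,0,0,0],[0,0,0,0,0,0,0],[0,0,0,0,0,0,0]]'
```

```text
t: 11.8
tcp_pos: [0.564, -0.0783, 0.1267]
tool_rot: [0.997, 0.079, 0.0, -0.0]
force: [-0.6, 4.7, 11.2]
finger_gap: 0.131
gripper_force: 21.0
```

```bash
python3 -m handwheel '[[0,0,2,0,0,0,0],[1.2,-7.4,2.1,0,0,0,0],[1.2,-7.6,1.5,0,0,0,0],[1.2,-7.7,1,0,0,0,0],[1.2,-7.7,0.5,0,0,0,0],[0,0,0,0,0,0,0],[0,0,0,0,0,0,0],[0,0,0,0,0,0,0],[0,0,0,0,0,0,0],[0,0,0,0,0,0,0]]'; python3 - <<'E'
from station import manip
from h import *
im2=manip.snapshot("side");im3=manip.snapshot("top");im=manip.snapshot("wrist");cs=manip.get_calibration("side");ct=manip.get_calibration("top");cw=manip.get_calibration("wrist")
for a,r in blobs(im,"red",(0,0,640,480),40)[:4]: print("w",a,r[0],plane(cw,r[0],.075).round(4))
for a,r in blobs(im2,"red",(270,180,335,220),8): print("s",a,r[0],plane(cs,r[0],.07).round(4))
cv2.imwrite("pics/u.png",np.hstack([cv2.resize(im,(480,360)),cv2.resize(im2[140:260,240:345],(315,360),interpolation=2)])[:,:,::-1])
E
```

```text
t: 13.05
tcp_pos: [0.5688, -0.1092, 0.132]
tool_rot: [0.997, 0.079, -0.0, 0.0]
force: [1.5, -0.3, -0.7]
finger_gap: 0.128
gripper_force: 20.4
w 209.0 (327.8045959472656, 231.16566467285156) [ 0.5833 -0.1168  0.075 ]
w 46.0 (302.73529052734375, 230.441162109375) [ 0.5812 -0.1003  0.075 ]
s 61.5 (297.5, 199.0) [ 0.5812 -0.106   0.07  ]
s 45.0 (320.5, 202.0) [ 0.5353 -0.1117  0.07  ]
```

View pics/u.png

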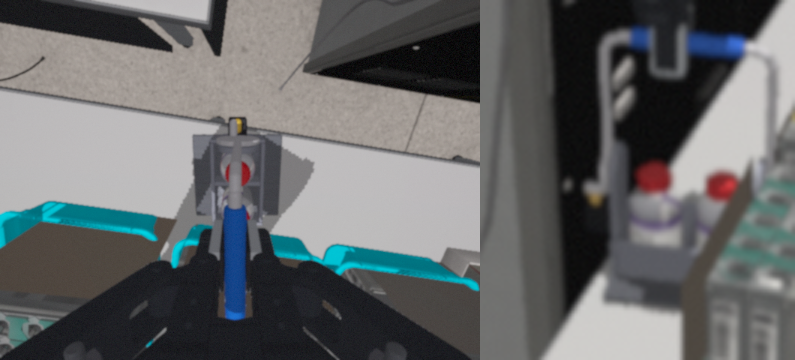

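The handle is upright (blue bar level at about (690,42), arms vertical) and the caddy has moved about 2 mm. Releasing and lifting clear.

```bash
python3 -m handwheel '[[0,0,0,0,0,0,0.3],[0,0,0,0,0,0,0.5],[0,0,0,0,0,0,0.6],[0,0,0,0,0,0,0.6],[0,0,10,0,0,0,0.6],[0,0,20,0,0,0,0.6],[0,0,30,0,0,0,0.6],[0,0,40,0,0,0,0.6],[0,0,40,0,0,0,0.6],[0,0,0,0,0,0,0.6]]'; python3 - <<'E'
from station import manip
from h import *
im2=manip.snapshot("side");im3=manip.snapshot("top");cs=manip.get_calibration("side");ct=manip.get_calibration("top")
for a,r in blobs(im2,"red",(270,180,335,220),8): print("s",a,r[0],plane(cs,r[0],.07).round(4))
for a,r in blobs(im2,"blue",(230,120,345,420),30): print("s blue",a,r)
cv2.imwrite("pics/f.png",np.hstack([cv2.resize(im3,(480,360)),cv2.resize(im2[140:260,240:345],(315,360),interpolation=2)])[:,:,::-1])
print(manip.sense()["t"])
E
```

```text
t: 14.45
tcp_pos: [0.5714, -0.1102, 0.2769]
tool_rot: [0.997, 0.079, 0.004, 0.002]
force: [0.3, 0.6, 0.4]
finger_gap: 0.6
gripper_force: 0.0
s 62.0 (297.5, 199.0) [ 0.5812 -0.106   0.07  ]
s 46.0 (320.5, 202.0) [ 0.5353 -0.1117  0.07  ]
s blue 323.0 ((280.3125915527344, 405.57659912109375), (50.3097038269043, 7.655823230743408), 18.004161834716797)
s blue 234.0 ((308.9676208496094, 153.42059326171875), (37.734683990478516, 7.746346950531006), 4.398705005645752)
14.55
```

View pics/f.png

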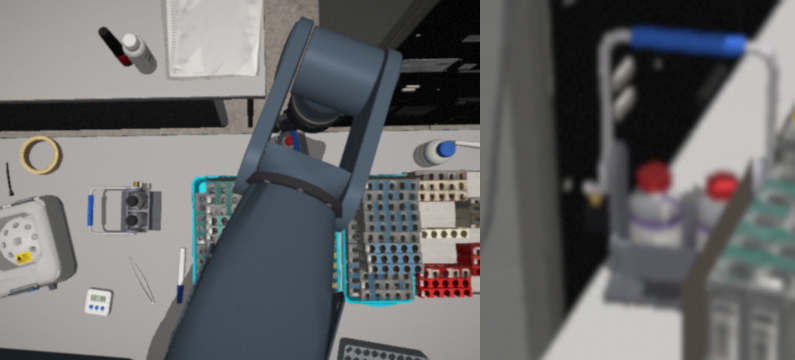

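The handle stays upright with the gripper clear above it, and the black caddy is untouched.

```bash
python3 -c "
from station import manip
print(manip.sign_off())"
```

```text
the job is handed in; nothing more can be done
None
```

The job is handed in: the red-capped caddy's handle stands upright and released, that caddy moved only about 2 mm by camera, and the black-capped caddy and its handle were left alone; the sign-off gave no verdict.

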